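# Close the bench calliper on the larger thickness block

### The job

Check the larger of the two ground steel blocks in the bench calliper: lay it flat on the calliper's base between the open jaws, let go of it, then slide the movable jaw in by its black tab until both jaws touch the block, flat against its sides. Either pair of upright sides may be measured. Leave the calliper standing level about where it is, and leave the smaller block alone.

Things in the scene. Friction and masses are not known exactly. Their poses are not given: they have to be found in the camera images.
- test_block_1: The larger ground steel thickness block, 32 mm (its x) by 40 mm (its y) by 20 mm high (z), about 0.11 kg, lying flat on the bench. Origin at the centre of its underside, z up. Between the blocks and the calliper stands a fixed analyser (world x from 0.45, y = 0.02 to 0.24, up to 0.22 m high): carry the block well over it.
- test_block_2: The smaller ground steel block of the same look, 24 mm (x) by 30 mm (y) by 15 mm high; not to be used. Origin at the centre of its underside. The two blocks may lie in either of two places.
- gauge: Bench calliper, 1.8 kg, loose on rubber feet; slides if pushed with over about 10 N. Origin: centre of underside, z up, beam along y. Grey base 130 (x) by 230 (y), top at z = 10 mm. Beam x = 42 to 60, top z = 24. Fixed jaw: steel bar at the -y end, 24 thick, x = -55 to 60, top z = 32, its face looks to +y at y = -75. Lay the block wholly between the jaw faces, e.g. centred at x = -15 mm.
- jaw (a joint): Gap between the jaw faces, m: 0 shut, starts 0.085 to 0.105. Movable jaw: steel bar 24 mm thick, calliper x = -55 to 40, top z = 32, face at y = -75 + gap (mm), on a saddle on the beam reaching to y = -29 + gap. Black tab on it to hold: 32 (x) by 14 (y), z = 32 to 62, centred at x = 20, y = -63 + gap. Slides with about 2 N, stays where left.
There are look-alikes about, which are no part of the job. Leave any green look-alike of the test_block_1 alone.

How it is judged:
On the way:
1. the larger block lies flat on the calliper's base between the open jaws, let go (x of test_block_1 in the frame of gauge between -0.045 and 0.028 m and z of test_block_1 in the frame of gauge between 0.005 and 0.014 m and angle between test_block_1's own z axis and vertical below 0.15 rad and value of joint jaw above 0.06 m and y of test_block_1 in the frame of gauge between -0.065 and 0.025 m and contact force between test_block_1 and the fingers below 0.1 N), for 0.2 s.
At the end, for the whole second after the job is handed in: The larger block lies flat on the calliper's base between the jaws, one pair of its sides within 7 degrees of square to them, the jaws shut on it (gap at most 3 mm over its 32 or 40 mm side), all at rest, the calliper level and within 40 mm of where it stood (x of test_block_1 in the frame of gauge between -0.045 and 0.028 m and z of test_block_1 in the frame of gauge between 0.005 and 0.014 m and angle between test_block_1's own z axis and vertical below 0.15 rad and ((angle between the x axis of test_block_1 and the y axis of gauge, either way round below 0.12 rad and value of joint jaw between 0.028 and 0.035 m and y of test_block_1 in the frame of gauge between -0.065 and -0.053 m) or (angle between the y axis of test_block_1 and the y axis of gauge, either way round below 0.12 rad and value of joint jaw between 0.036 and 0.043 m and y of test_block_1 in the frame of gauge between -0.061 and -0.049 m)) and linear speed of each of test_block_1, gauge below 0.02 m/s and angle between gauge's own z axis and vertical below 0.05 rad and height (world z) of gauge below 0.006 m and distance of gauge from where it was at the start of the episode below 0.04 m); the robot touches nothing.
It fails at once if the smaller block is moved by more than 30 mm (distance of test_block_2 from where it was at the start of the episode above 0.03 m).
It fails at once if the calliper is tipped by more than 6 degrees (angle between gauge's own z axis and vertical above 0.105 rad).
It fails at once if the calliper is shoved by more than 60 mm (distance of gauge from where it was at the start of the episode above 0.06 m).
It also fails if it takes over 58 s, if anything falls off the work surface, if the arm or the gripper's body presses on something with over 40 N, if the wrist force passes 120 N, or if a joint passes its speed limit or range.

### The arm

A 6-joint arm with a two-finger parallel gripper is mounted at the origin on a cart in front of the work surface, level with it; the furniture and walls round the work are solid. World frame = base frame: x ahead of the robot, y to its left, z up, the work surface at z = 0. Lengths are in m, angles in rad, forces in N, time in s.
With the tool pointing down it reaches from about 0.275 to 0.825 m from the base axis. Payload 4.9 kg.
Tool frame: the origin (TCP) lies midway between the tips of the shut fingers; the grasp point (between the pads) lies 19 mm behind it; y points along the fingers, x is the direction in which the jaws open and shut, and the axes are right-handed (so a half turn about y gives the same grasp; the last joint's range is limited). The gripper opens to 85 mm and grips with 20 to 120 N. Pads are 22 mm wide; open, the fingers measure 114 mm over their backs; the gripper's body (76 mm by 85 mm) begins 54 mm behind the grasp point. The pads swing forward as they close: fully open they stand 13 mm farther back than shut.
Start: joints at [1.184, 0.326, -0.193, 1.052, 0, 1.437], TCP at [0.138, 0.533, 0.207] pointing down, gripper open.
Joint ranges: [-2.65, 2.65], [-0.97, 1.79], [-1.3, 1.35], [-1.93, 2.1], [-1.47, 1.37], [-3.14, 3.14]. Speed limits (rad/s): [2.57, 2.57, 3.14, 3.14, 3.14, 3.14].

### API

Orientations are given as a rotation vector (axis times angle).
In Python, from station import ctrl, viewer gives the robot as it stands. The module is installed in compiled form; this text tells all that it offers.
- The arm moves only by the tool drive_tool, never from a script. Its argument "targets" is a list of rows, each an object of numbers: "claw": the closure in counts, from 0 (fully open) to 255 (shut); "tx", "ty", "tz": the shift along the tool's x, y, z in units of 0.5 m (1.0 is 0.5 m); "ax", "ay", "az": the turn, a rotation vector about the tool's x, y, z in units of pi/4 rad (1.0 is pi/4 rad). A call has 1 to 20 rows; each row shifts and turns the pose as measured when the row begins, along the tool's axes as they then stand; what a row does not reach is not made up. A row lasts 1/12 s, in which the tool goes at most 41.7 mm and 7.16 degrees, less where a joint would pass 70% of its speed; a pose out of reach is approached as far as the arm can. A call with a number of a shift or a turn outside -1 to 1 is refused whole. A call with a gripper value outside its range is refused whole. The fingers move at their own pace and stop on an object; "force" is the grip in N (left out, the last holds). Time passes only in rows, so rows that do not move let the fingers close. It gives the time, the measured TCP pose, the force and the opening at its end, in the units of the state.
- ctrl.observe(): the state, without advancing time (a new reading comes with each control period).
- viewer.read_camera(name): name is "scene" or "side" or "wrist"; returns a dict with "img" (420x560x3 uint8, blue, green, red), "fov_y" (degrees; the focal length in pixels is half the picture's height over the tangent of half this angle, whatever the lens; pixels are square), "cx", "cy" (the principal point, pixels), "R" (3x3) and "t" (3): a world point X has camera coordinates R X + t; the wrist camera has in their place "T_tool_cam" (4x4, takes a point from camera to tool coordinates, whose origin is the TCP and whose axes are the tool frame's). Camera axes: x right, y down, z forward; pixel columns grow to the right and rows downward; lengths in m; the calibration is good to about 2 mm. A picture is of the moment at which its call begins: read the wrist's pose just before it. There is no depth.
- ctrl.sign_off(): hands the job in, once; it reports no verdict.
The state is a dict: "clock": time; "joint_positions": joint angles; "qd": joint speeds; "tau": joint torques, N m; "tcp_pos": TCP position; "orientation": TCP orientation; "force": force on the tool from outside, world axes, zero at the start; "ft_torque": the same for the moment, N m; "opening": finger opening in m.
Only numpy, scipy, OpenCV 4.12 (cv2) and the standard library are available. Lean on these libraries where they do the work, as an engineer would, in place of code of your own. Each camera call takes 0.05 s, during which the arm holds its last target. There are 200 camera calls.

## Working session

There is one attempt and no reset: what is moved stays moved. The work goes in short steps, Python scripts to look and compute and a tool call to move; the robot and the scene stay as the last step left them, time stands still between calls to the robot, and variables do not carry over. Pictures are saved under pics/ and viewed, about 8 in all and at most 12, crops included, and the job is handed in when it is done.

Besides the shell and the picture viewer there is one more tool, called after ">>>" as name(argument=value, ...), one argument or row to a line, values as JSON. drive_tool: Moves the arm, as the interface text tells. Shifts and turns lie within -1 to 1; 1 stands for 0.5 m of shift or pi/4 rad of turn. Its arguments: {"type":"object","properties":{"targets":{"type":"array","items":{"type":"object","properties":{"claw":{"type":"number"},"tx":{"type":"number"},"ty":{"type":"number"},"tz":{"type":"number"},"ax":{"type":"number"},"ay":{"type":"number"},"az":{"type":"number"}}}},"force":{"type":"number"}},"required":["targets"]}

```bash
mkdir -p pics
python3 - <<'E'
from station import ctrl, viewer
import cv2, numpy as np
print(ctrl.observe())
for n in ["scene","side"]:
    c=viewer.read_camera(n); cv2.imwrite(f"pics/{n}0.png",c["img"])
    np.savez(f"cam_{n}.npz",**{k:v for k,v in c.items() if v is not None})
    print(n,{k:v for k,v in c.items() if k!="img"})
E
```

```text
{'clock': 0.0, 'joint_positions': array([ 1.18380976e+00,  3.26945900e-01, -1.93598822e-01,  1.05204368e+00,
        9.58391997e-06,  1.43662347e+00]), 'qd': array([-0.00123767,  0.00057558, -0.00024636, -0.00087141, -0.00155938,
        0.00145688]), 'tau': array([ 2.86206850e-04, -4.43405986e+01,  2.62437952e+01,  1.56797975e-02,
       -1.21260655e-04,  1.56584923e-05]), 'tcp_pos': array([0.13729425, 0.53191522, 0.20579514]), 'orientation': array([-1.31915881, -1.01980356,  1.02239782]), 'force': array([-0.3707723 , -0.01298684,  0.22455246]), 'ft_torque': array([-0.03520226, -0.02470841,  0.0347891 ]), 'opening': 0.08533066495447075}
scene {'fov_y': 50.65147341353681, 'cx': 278.9285802203941, 'cy': 209.11529167630752, 'R': array([[ 0.42989673, -0.9028678 , -0.00430588],
       [-0.52939244, -0.24819901, -0.81125883],
       [ 0.73139076,  0.35103702, -0.58467133]]), 't': array([-0.15162458,  0.2839257 ,  0.79774814])}
side {'fov_y': 54.715375764016606, 'cx': 271.78366904069117, 'cy': 216.32740431063695, 'R': array([[ 0.99936569, -0.03145883, -0.01669041],
       [-0.03352235, -0.67281827, -0.73904792],
       [ 0.01201997,  0.73913864, -0.67344606]]), 't': array([-0.44091971,  0.08467803,  0.98688075])}
```

View pics/scene0.png

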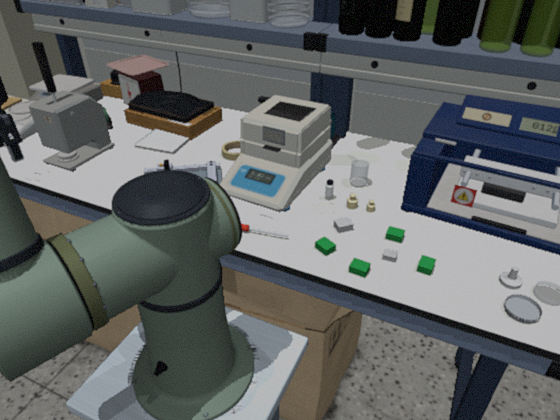

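View pics/side0.png

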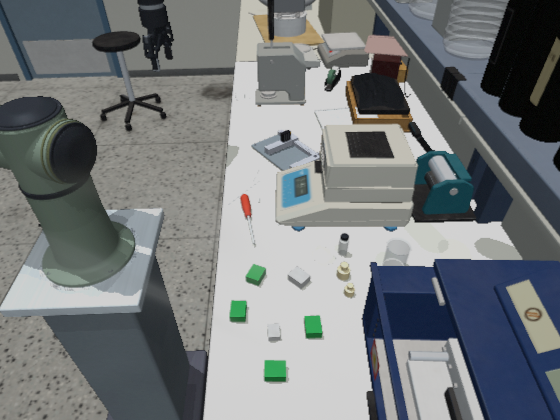

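Side view: the larger grey block is at about (299,276), the smaller at (274,331), the green look-alikes are around them, and the calliper is at (288,150) with its tab at (285,136).

```bash
cat > h.py <<'E'
import numpy as np, cv2
from station import ctrl, viewer
from scipy.spatial.transform import Rotation as Ro
def cam(name):
    s=ctrl.observe(); c=viewer.read_camera(name)
    if "T_tool_cam" in c:
        T=np.eye(4); T[:3,:3]=Ro.from_rotvec(s["orientation"]).as_matrix(); T[:3,3]=s["tcp_pos"]
        W=T@c["T_tool_cam"]; c["R"]=W[:3,:3].T; c["t"]=-c["R"]@W[:3,3]
    return c
def ray(c,uv,z):
    uv=np.atleast_2d(np.asarray(uv,float)); f=210/np.tan(np.radians(c["fov_y"]/2))
    d=np.c_[(uv[:,0]-c["cx"])/f,(uv[:,1]-c["cy"])/f,np.ones(len(uv))]@c["R"]
    o=-c["R"].T@c["t"]; return o+d*((z-o[2])/d[:,2])[:,None]
def move(p,yaw_deg=None,R=None):
    """print shift (tool axes, units) and turn to reach TCP p with tool-down, jaw axis at yaw"""
    s=ctrl.observe(); M=Ro.from_rotvec(s["orientation"])
    print("tool axes (cols world)\n",M.as_matrix().round(3))
    print("shift units",(M.inv().apply(np.array(p)-s["tcp_pos"])/0.5).round(3))
E
python3 - <<'E'
from h import *
c=dict(np.load("cam_side.npz")); np.set_printoptions(suppress=True,precision=4)
print(ray(c,[[299,274]],.02),ray(c,[[274,329]],.015))
print("gauge corners",ray(c,[[252,149],[281,133],[321,157],[291,171]],.01)); print("tab",ray(c,[[285,133]],.062))
c=dict(np.load("cam_scene.npz")); print(ray(c,[[344,223],],.02),ray(c,[[390,253]],.015))
move([0,0,0]); w=cam("wrist"); print(w["T_tool_cam"],w["fov_y"])
cv2.imwrite("pics/all.png",cv2.resize(c["img"][140:200,120:240],None,fx=5,fy=5))
cv2.imwrite("pics/w0.png",w["img"])
E
```

```text
[[ 0.4983 -0.1105  0.02  ]] [[ 0.4382 -0.2434  0.015 ]]
gauge corners [[0.3914 0.4136 0.01  ]
 [0.4882 0.5054 0.01  ]
 [0.6044 0.3565 0.01  ]
 [0.5073 0.2887 0.01  ]]
tab [[0.4964 0.4174 0.062 ]]
[[ 0.4932 -0.113   0.02  ]] [[ 0.4365 -0.2437  0.015 ]]
tool axes (cols world)
 [[ 0.25  -0.001 -0.968]
 [ 0.968 -0.001  0.25 ]
 [-0.002 -1.     0.   ]]
shift units [-1.098  0.413 -0.   ]
[[ 1.     -0.0011  0.0004  0.    ]
 [-0.0007 -0.3218  0.9468 -0.1668]
 [-0.0009 -0.9468 -0.3218  0.0827]
 [ 0.      0.      0.      1.    ]] 58.18124612889121
```

View pics/w0.png

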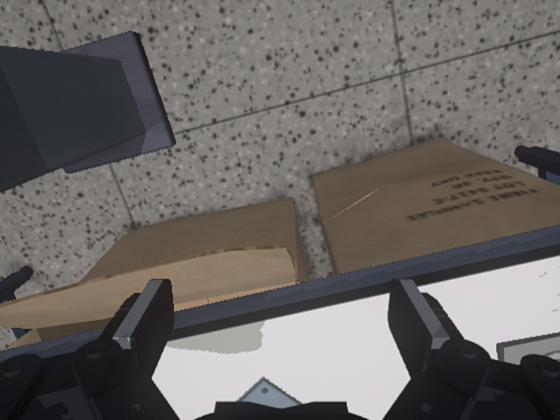

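The wrist view shows only the bench edge, the fingers at the bottom and the calliper's corner at (263,385). I'll move above the calliper and look.

>>> drive_tool(
  targets=[
    {"claw":0,"tx":-0.013,"ty":-0.013,"tz":-0.076},
    {"tx":-0.013,"ty":-0.013,"tz":-0.076},
    {"tx":-0.013,"ty":-0.013,"tz":-0.076},
    {"tx":-0.013,"ty":-0.013,"tz":-0.076},
    {"tx":-0.013,"ty":-0.013,"tz":-0.076},
    {"tx":-0.013,"ty":-0.013,"tz":-0.076},
    {"tx":-0.013,"ty":-0.013,"tz":-0.076},
    {"tx":-0.013,"ty":-0.013,"tz":-0.076},
    {"tx":-0.013,"ty":-0.013,"tz":-0.076},
    {"tx":-0.013,"ty":-0.013,"tz":-0.076},
    {"tx":0},
  ],
)

```text
validation failed for argument at $.ta...
```

Run:
```python
from h import *
s=ctrl.observe(); print(s["clock"],s["tcp_pos"],s["orientation"])
w=cam("wrist"); cv2.imwrite("pics/w1.png",w["img"]); np.savez("w1.npz",**w)
```

```text
0.15 [0.13737634 0.53207792 0.20599562] [-1.31893759 -1.02009483  1.02202206]
```

View pics/w1.png

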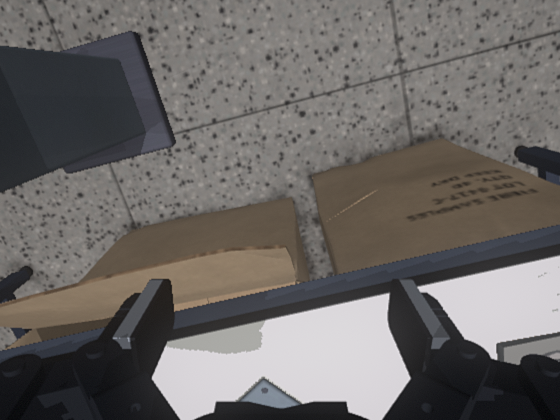

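The move was refused, so the view is unchanged. Rows probably need all seven numbers.

>>> drive_tool(
  targets=[
    {"claw":0,"tx":-0.013,"ty":-0.013,"tz":-0.076,"ax":0,"ay":0,"az":0},
    {"claw":0,"tx":-0.013,"ty":-0.013,"tz":-0.076,"ax":0,"ay":0,"az":0},
    {"claw":0,"tx":-0.013,"ty":-0.013,"tz":-0.076,"ax":0,"ay":0,"az":0},
    {"claw":0,"tx":-0.013,"ty":-0.013,"tz":-0.076,"ax":0,"ay":0,"az":0},
    {"claw":0,"tx":-0.013,"ty":-0.013,"tz":-0.076,"ax":0,"ay":0,"az":0},
    {"claw":0,"tx":-0.013,"ty":-0.013,"tz":-0.076,"ax":0,"ay":0,"az":0},
    {"claw":0,"tx":-0.013,"ty":-0.013,"tz":-0.076,"ax":0,"ay":0,"az":0},
    {"claw":0,"tx":-0.013,"ty":-0.013,"tz":-0.076,"ax":0,"ay":0,"az":0},
    {"claw":0,"tx":-0.013,"ty":-0.013,"tz":-0.076,"ax":0,"ay":0,"az":0},
    {"claw":0,"tx":-0.013,"ty":-0.013,"tz":-0.076,"ax":0,"ay":0,"az":0},
    {"claw":0,"tx":0,"ty":0,"tz":0,"ax":0,"ay":0,"az":0},
  ],
)

```text
clock: 1.12
tcp_pos: [0.5021, 0.3686, 0.2696]
orientation: [-1.316, -1.025, 1.034]
force: [0.5, -0.1, -0.6]
opening: 0.0854
```

Run:
```python
from h import *
w=cam("wrist"); cv2.imwrite("pics/w2.png",w["img"]); np.savez("w2.npz",**w)
```

```text
(no output)
```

View pics/w2.png

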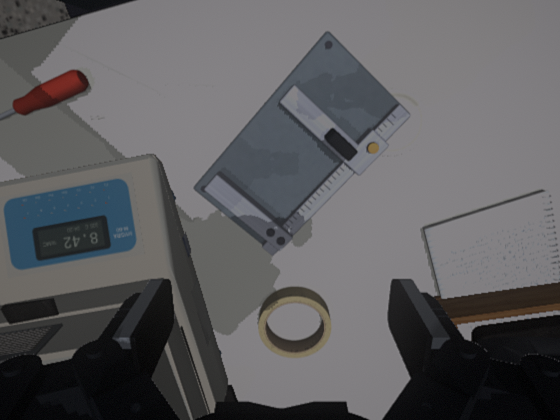

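The wrist view shows the calliper clearly: base corners (327,32), (195,187), (275,253), (410,113), fixed jaw at lower left, tab at (341,143). The beam is on the lower right.

Run:
```python
from h import *
np.set_printoptions(suppress=True,precision=4)
w=dict(np.load("w2.npz"))
P=ray(w,[[327,32],[195,187],[275,253],[410,113]],.01)[:,:2]
G=np.array([[-65,115],[-65,-115],[65,-115],[65,115]])/1000
print(P)
c=P.mean(0); H=(G.T@(P-c)); U,S,V=np.linalg.svd(H); R=V.T@np.diag([1,np.linalg.det(V.T@U.T)])@U.T
print("centre",c,"yaw deg",np.degrees(np.arctan2(R[1,0],R[0,0])),"resid",(P-c-G@R.T)*1000)
q=lambda uv,z:(ray(w,uv,z)[:,:2]-c)@R
print("tab",q([[341,138]],.062),"jaw corners",q([[281,98],[297,86]],.032),"fixed jaw",q([[217,174],[203,186]],.032))
print("block place world (-.015,-.03)",c+R@[-.015,-.03],"y axis",R[:,1])
np.savez("gauge.npz",c=c,R=R)
# blocks, from side & scene contours
for n,ps in (("side",[(299,276),(274,331)]),("scene",[(344,225),(390,255)])):
    k=dict(np.load(f"cam_{n}.npz")); im=k["img"]
    for (u,v),z in zip(ps,(.02,.015)):
        print(n,im[v-2:v+3:2,u-18:u+19:3].tolist()[1])
```

```text
[[0.3901 0.4445]
 [0.5159 0.2604]
 [0.6212 0.3307]
 [0.492  0.5166]]
centre [0.5048 0.388 ] yaw deg 34.55157232930073 resid [[ 4.0886 -1.3674]
 [-0.6034  3.8956]
 [-2.3377  0.481 ]
 [-1.1474 -3.0092]]
tab [[0.0136 0.0438]] jaw corners [[-0.0551  0.0318]
 [-0.0507  0.0515]] fixed jaw [[-0.0544 -0.0753]
 [-0.0575 -0.0964]]
block place world (-.015,-.03) [0.5095 0.3548] y axis [-0.5671  0.8236]
side [[210, 210, 210], [209, 210, 209], [181, 183, 182], [153, 153, 151], [200, 200, 198], [204, 203, 201], [204, 203, 200], [201, 200, 198], [200, 199, 197], [195, 194, 192], [205, 205, 205], [210, 210, 210], [210, 210, 210]]
side [[209, 209, 209], [210, 210, 210], [210, 210, 210], [209, 209, 210], [191, 191, 189], [200, 199, 197], [199, 198, 196], [200, 199, 197], [170, 174, 172], [209, 209, 210], [210, 210, 210], [209, 209, 210], [209, 210, 210]]
scene [[188, 186, 187], [189, 187, 187], [183, 184, 183], [81, 79, 76], [172, 171, 170], [178, 175, 174], [166, 165, 163], [154, 151, 152], [96, 94, 94], [151, 151, 149], [189, 187, 187], [185, 183, 184], [187, 184, 184]]
scene [[185, 184, 186], [187, 184, 185], [186, 184, 186], [176, 180, 179], [134, 134, 130], [162, 160, 159], [173, 173, 170], [175, 172, 170], [144, 144, 142], [189, 190, 188], [185, 184, 183], [185, 183, 184], [186, 185, 183]]
```

>>> drive_tool(
  targets=[
    {"claw":0,"tx":0,"ty":-0.05,"tz":0,"ax":0,"ay":0,"az":0},
    {"claw":0,"tx":-0.04,"ty":-0.05,"tz":-0.01,"ax":0,"ay":0,"az":0},
    {"claw":0,"tx":-0.073,"ty":0,"tz":-0.018,"ax":0,"ay":0,"az":0},
    {"claw":0,"tx":-0.073,"ty":0,"tz":-0.018,"ax":0,"ay":0,"az":0},
    {"claw":0,"tx":-0.073,"ty":0,"tz":-0.018,"ax":0,"ay":0,"az":0},
    {"claw":0,"tx":-0.073,"ty":0,"tz":-0.018,"ax":0,"ay":0,"az":0},
    {"claw":0,"tx":-0.073,"ty":0,"tz":-0.018,"ax":0,"ay":0,"az":0},
    {"claw":0,"tx":-0.073,"ty":0,"tz":-0.018,"ax":0,"ay":0,"az":0},
    {"claw":0,"tx":-0.073,"ty":0,"tz":-0.018,"ax":0,"ay":0,"az":0},
    {"claw":0,"tx":-0.073,"ty":0,"tz":-0.018,"ax":0,"ay":0,"az":0},
    {"claw":0,"tx":-0.073,"ty":0,"tz":-0.018,"ax":0,"ay":0,"az":0},
    {"claw":0,"tx":-0.073,"ty":0,"tz":-0.018,"ax":0,"ay":0,"az":0},
    {"claw":0,"tx":-0.073,"ty":0,"tz":-0.018,"ax":0,"ay":0,"az":0},
    {"claw":0,"tx":-0.073,"ty":0,"tz":-0.018,"ax":0,"ay":0,"az":0},
    {"claw":0,"tx":-0.04,"ty":0.07,"tz":-0.018,"ax":0,"ay":0,"az":0},
    {"claw":0,"tx":0,"ty":0.07,"tz":0,"ax":0,"ay":0,"az":0},
    {"claw":0,"tx":0,"ty":0.07,"tz":0,"ax":0,"ay":0,"az":0},
    {"claw":0,"tx":0,"ty":0,"tz":0,"ax":0,"ay":0,"az":0},
  ],
)

```text
clock: 2.67
tcp_pos: [0.494, -0.132, 0.2091]
orientation: [-1.301, -1.033, 1.055]
force: [-1.4, 0.2, 0.6]
opening: 0.085
```

Run:
```python
from h import *
w=cam("wrist"); cv2.imwrite("pics/w3.png",w["img"]); np.savez("w3.npz",**w)
```

```text
(no output)
```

View pics/w3.png

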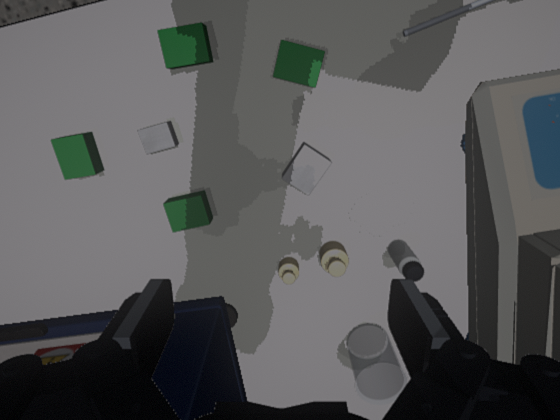

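The larger block is at about (307,169), with weak contrast against the bench, and the smaller is at (157,137). I'll make an enlarged crop of the larger one for its corners.

Run:
```python
from h import *
w=dict(np.load("w3.npz")); a=w["img"][130:205,270:345]; b=w["img"][110:165,125:190]
a=cv2.resize(a,None,fx=7,fy=7,interpolation=cv2.INTER_CUBIC)
g=cv2.cvtColor(a,cv2.COLOR_BGR2GRAY); g=cv2.createCLAHE(4,(4,4)).apply(g)
for i in range(0,75,10): cv2.line(g,(i*7,0),(i*7,8),0,2); cv2.line(g,(0,i*7),(8,i*7),0,2)
cv2.imwrite("pics/c3.png",g)
```

```text
(no output)
```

View pics/c3.png

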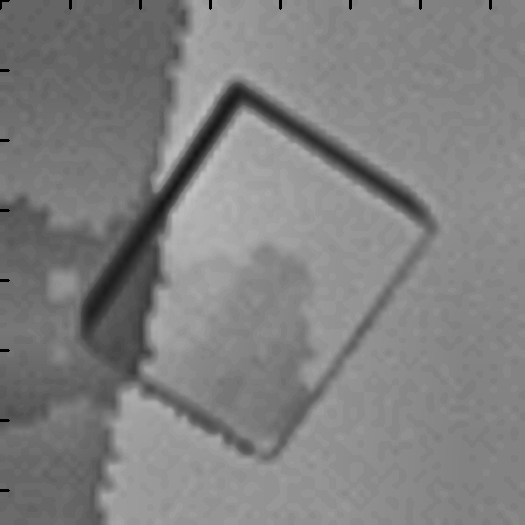

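The crop shows the top face with corners at crop pixels (242,100), (435,228), (268,457) and (90,338), scale 7.

Run:
```python
from h import *
np.set_printoptions(suppress=True,precision=4)
w=dict(np.load("w3.npz")); uv=np.array([[242,100],[435,228],[268,457],[90,338]])/7+[270,130]
P=ray(w,uv,.02)[:,:2]; print(P,P.mean(0))
e=np.roll(P,-1,0)-P; print(np.linalg.norm(e,axis=1),np.degrees(np.arctan2(e[:,1],e[:,0])))
s=ctrl.observe(); M=Ro.from_rotvec(s["orientation"]).as_matrix(); print(M.round(3),s["joint_positions"])
print("small",ray(w,[[157,137]],.015))
```

```text
[[ 0.4747 -0.1058]
 [ 0.4977 -0.0835]
 [ 0.5248 -0.1123]
 [ 0.5025 -0.133 ]] [ 0.4999 -0.1087]
[0.032  0.0395 0.0304 0.0389] [  44.1221  -46.7405 -137.1178  135.538 ]
[[ 0.219 -0.01  -0.976]
 [ 0.976 -0.006  0.219]
 [-0.008 -1.     0.009]] [-0.3987  0.2603 -0.2692  1.0484 -0.0095 -0.1783]
small [[ 0.4379 -0.2417  0.015 ]]
```

>>> drive_tool(
  targets=[
    {"claw":0,"tx":0.048,"ty":0,"tz":-0.002,"ax":-0.011,"ay":0,"az":-0.01},
    {"claw":0,"tx":0,"ty":0.04,"tz":0,"ax":0,"ay":0.125,"az":0},
    {"claw":0,"tx":0,"ty":0.04,"tz":0,"ax":0,"ay":0.125,"az":0},
    {"claw":0,"tx":0,"ty":0.04,"tz":0,"ax":0,"ay":0.125,"az":0},
    {"claw":0,"tx":0,"ty":0.04,"tz":0,"ax":0,"ay":0.125,"az":0},
    {"claw":0,"tx":0,"ty":0.04,"tz":0,"ax":0,"ay":0.125,"az":0},
    {"claw":0,"tx":0,"ty":0.04,"tz":0,"ax":0,"ay":0.125,"az":0},
    {"claw":0,"tx":0,"ty":0,"tz":0,"ax":0,"ay":0,"az":0},
  ],
)

```text
clock: 3.38
tcp_pos: [0.5149, -0.1031, 0.1081]
orientation: [-1.505, -0.601, 0.568]
force: [-0.1, -0.3, 0.3]
opening: 0.0856
```

```bash
cat >> h.py <<'E'
def goto(p,yaw):
    s=ctrl.observe(); M=Ro.from_rotvec(s["orientation"]); a=np.radians(yaw)
    x=np.array([np.cos(a),np.sin(a),0]); y=np.array([0,0,-1.]); D=Ro.from_matrix(np.c_[x,y,np.cross(x,y)])
    print("t",round(s["clock"],2),"tcp",s["tcp_pos"].round(4),"yaw",np.degrees(np.arctan2(*M.as_matrix()[1::-1,0])).round(2),"open",round(s["opening"],4),"F",s["force"].round(1),"q",s["joint_positions"].round(2))
    print("shift u",(M.inv().apply(np.array(p)-s["tcp_pos"])/.5).round(4),"turn u",((M.inv()*D).as_rotvec()/(np.pi/4)).round(3))
E
python3 - <<'E'
from h import *
goto([.500,-.1087,.003],43.5)
w=cam("wrist"); cv2.imwrite("pics/w4.png",w["img"]); np.savez("w4.npz",**w)
E
```

```text
t 3.38 tcp [ 0.5149 -0.1031  0.1081] yaw 42.74 open 0.0856 F [-0.1 -0.3  0.3] q [-0.34  0.35 -0.43  0.76  0.    0.49]
shift u [-0.0324  0.2096  0.0164] turn u [ 0.026 -0.017  0.017]
```

View pics/w4.png

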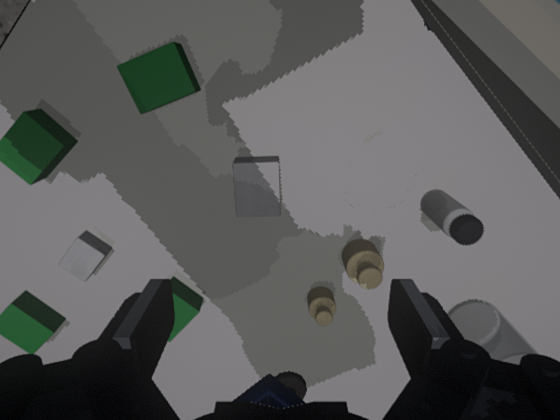

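The block is now nearly square to the gripper, with its top face spanning about (235,162) to (282,216). The small vials and green blocks are clear of it.

Run:
```python
from h import *
np.set_printoptions(suppress=True,precision=4)
w=dict(np.load("w4.npz"))
P=ray(w,[[235,162],[280,161],[282.5,216],[236,216]],.02)[:,:2]; print(P,P.mean(0))
e=np.roll(P,-1,0)-P; print(np.linalg.norm(e,axis=1),np.degrees(np.arctan2(e[:,1],e[:,0])))
c=P.mean(0); goto([*c,.05],43.5); goto([*c,.003],43.5)
```

```text
[[ 0.4754 -0.1043]
 [ 0.4977 -0.083 ]
 [ 0.5264 -0.1116]
 [ 0.5017 -0.1341]] [ 0.5003 -0.1083]
[0.0308 0.0405 0.0335 0.0397] [  43.7964  -44.7959 -137.6331  131.3656]
t 3.43 tcp [ 0.5162 -0.1034  0.1101] yaw 42.95 open 0.0854 F [ 0.  -0.3  0.5] q [-0.34  0.35 -0.43  0.77  0.    0.48]
shift u [-0.0316  0.1193  0.0173] turn u [ 0.029 -0.013  0.019]
t 3.43 tcp [ 0.5162 -0.1034  0.1101] yaw 42.95 open 0.0854 F [ 0.  -0.3  0.5] q [-0.34  0.35 -0.43  0.77  0.    0.48]
shift u [-0.033   0.2133  0.0194] turn u [ 0.029 -0.013  0.019]
```

>>> drive_tool(
  targets=[
    {"claw":0,"tx":-0.033,"ty":0,"tz":0.018,"ax":0.029,"ay":-0.013,"az":0.019},
    {"claw":0,"tx":0,"ty":0.06,"tz":0,"ax":0,"ay":0,"az":0},
    {"claw":0,"tx":0,"ty":0.06,"tz":0,"ax":0,"ay":0,"az":0},
    {"claw":0,"tx":0,"ty":0.0,"tz":0,"ax":0,"ay":0,"az":0},
  ],
)

```text
clock: 3.77
tcp_pos: [0.5073, -0.109, 0.0606]
orientation: [-1.496, -0.618, 0.598]
force: [-0.4, -0.0, -0.1]
opening: 0.0851
```

Run:
```python
from h import *
goto([.5003,-.1083,.003],43.5)
```

```text
t 3.77 tcp [ 0.5073 -0.109   0.0606] yaw 44.47 open 0.0851 F [-0.4 -0.  -0.1] q [-0.35  0.41 -0.49  0.66  0.    0.44]
shift u [-0.0098  0.1149  0.0125] turn u [0.019 0.021 0.01 ]
```

>>> drive_tool(
  targets=[
    {"claw":0,"tx":-0.01,"ty":0.05,"tz":0.012,"ax":0.03,"ay":0.021,"az":0.02},
    {"claw":0,"tx":0,"ty":0.04,"tz":0,"ax":0.008,"ay":0,"az":0.004},
    {"claw":0,"tx":0,"ty":0.0,"tz":0,"ax":0,"ay":0,"az":0},
  ],
)

```text
clock: 4.02
tcp_pos: [0.5065, -0.1094, 0.0232]
orientation: [-1.484, -0.593, 0.606]
force: [0.0, 0.4, -0.0]
opening: 0.0856
```

Run:
```python
from h import *
goto([.5003,-.1083,.003],43.5)
```

```text
t 4.02 tcp [ 0.5065 -0.1094  0.0232] yaw 43.94 open 0.0856 F [ 0.   0.4 -0. ] q [-0.35  0.48 -0.5   0.6  -0.    0.45]
shift u [-0.0071  0.0405  0.0099] turn u [-0.007  0.01  -0.009]
```

>>> drive_tool(
  targets=[
    {"claw":0,"tx":-0.007,"ty":0.0,"tz":0.01,"ax":0,"ay":0.01,"az":0},
    {"claw":0,"tx":-0.003,"ty":0.036,"tz":0.004,"ax":0.0,"ay":0,"az":0.0},
    {"claw":0,"tx":0,"ty":0.0,"tz":0,"ax":0,"ay":0,"az":0},
  ],
)

```text
clock: 4.27
tcp_pos: [0.5025, -0.1087, 0.0125]
orientation: [-1.49, -0.595, 0.598]
force: [-0.9, -0.1, -0.2]
opening: 0.0856
```

Run:
```python
from h import *
goto([.5003,-.1083,.003],43.5)
```

```text
t 4.27 tcp [ 0.5025 -0.1087  0.0125] yaw 43.69 open 0.0856 F [-0.9 -0.1 -0.2] q [-0.35  0.48 -0.53  0.56 -0.    0.45]
shift u [-0.0026  0.019   0.0036] turn u [ 0.003  0.004 -0.004]
```

Small shifts undershoot, so I'll take one more step down and then close.

>>> drive_tool(
  force=50,
  targets=[
    {"claw":0,"tx":-0.003,"ty":0.022,"tz":0.004,"ax":0,"ay":0,"az":0},
    {"claw":0,"tx":0,"ty":0.004,"tz":0,"ax":0.0,"ay":0,"az":0.0},
    {"claw":255,"tx":0,"ty":0.0,"tz":0,"ax":0,"ay":0,"az":0},
    {"claw":255,"tx":0,"ty":0.0,"tz":0,"ax":0,"ay":0,"az":0},
    {"claw":255,"tx":0,"ty":0.0,"tz":0,"ax":0,"ay":0,"az":0},
    {"claw":255,"tx":0,"ty":0.0,"tz":0,"ax":0,"ay":0,"az":0},
    {"claw":255,"tx":0,"ty":0.0,"tz":0,"ax":0,"ay":0,"az":0},
    {"claw":255,"tx":0,"ty":0.0,"tz":0,"ax":0,"ay":0,"az":0},
    {"claw":255,"tx":0,"ty":0.0,"tz":0,"ax":0,"ay":0,"az":0},
  ],
)

```text
clock: 5.02
tcp_pos: [0.5075, -0.1104, 0.0119]
orientation: [-1.5, -0.607, 0.592]
force: [0.4, 0.2, -0.1]
opening: 0.0007
```

The fingers shut to 0.7 mm, so the block was missed or squeezed out. I'll look.

Run:
```python
from h import *
goto([.5003,-.1083,.003],43.5)
w=cam("wrist"); c=cam("side"); np.savez("w5.npz",**w); cv2.imwrite("pics/w5.png",np.hstack([cv2.resize(w["img"],(400,300)),cv2.resize(c["img"][210:360,200:400],(400,300),interpolation=2)]))
```

```text
t 5.02 tcp [ 0.5075 -0.1104  0.0119] yaw 43.85 open 0.0007 F [ 0.4  0.2 -0.1] q [-0.35  0.48 -0.53  0.54 -0.    0.45]
shift u [-0.0076  0.0176  0.0132] turn u [0.021 0.008 0.005]
```

View pics/w5.png

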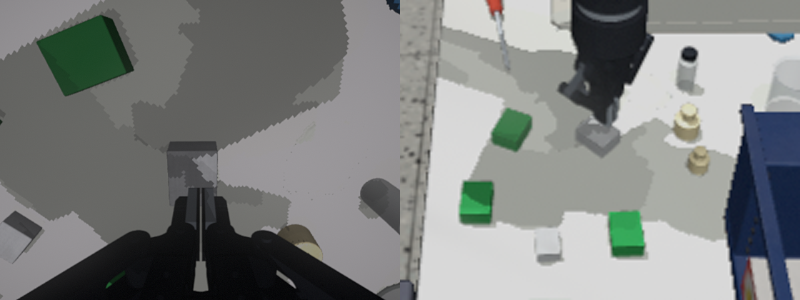

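The tips look to be resting on or over the block's top, and the block seems barely moved. I'll check by rays.

Run:
```python
from h import *
np.set_printoptions(suppress=True,precision=4)
w=dict(np.load("w5.npz")); g=cv2.cvtColor(w["img"],cv2.COLOR_BGR2GRAY)
print("row at v=230",g[230,220:320:2]); print("col u=250",g[180:300:2,250])
for z in (.02,.012): print(z,ray(w,[[236,212],[304,212],[283,266]],z))
print(ctrl.observe()["tau"].round(1))
```

```text
row at v=230 [104 104 104 104 103 103 104  80  72  73  72  72  73  74  75  72  73  73
  73  72  73  73  72  71  72  73  71  72  99 123 120 122 121 123 132 136
 133 133 133 133 132 134 120 152 151 150 150 151 151 150]
col u=250 [98 96 96 96 96 98 96 96 99 61 53 54 55 56 56 54 81 82 83 83 72 74 73 72
 72 72 72 73 73 73 74 75 73 72 75 93 93 93 94 94 93 91 93 91 92 92 91 89
 42 24 25 27 27 25 28 25 26 27 22 24]
0.02 [[ 0.4753 -0.1053  0.02  ]
 [ 0.4972 -0.0844  0.02  ]
 [ 0.5092 -0.1104  0.02  ]]
0.012 [[ 0.4767 -0.1082  0.012 ]
 [ 0.4997 -0.0862  0.012 ]
 [ 0.5123 -0.1135  0.012 ]]
[  0.  -44.9  18.8  -0.1  -0.   -0. ]
```

The block hasn't moved, so the fingers closed over its top and the arm stopped higher than planned. I'll open, go lower and verify the height before closing.

>>> drive_tool(
  targets=[
    {"claw":0,"tx":0,"ty":-0.04,"tz":0,"ax":0.02,"ay":0,"az":0.005},
    {"claw":0,"tx":0,"ty":0,"tz":0,"ax":0,"ay":0,"az":0},
    {"claw":0,"tx":-0.006,"ty":0,"tz":0.012,"ax":0,"ay":0.0,"az":0},
    {"claw":0,"tx":0,"ty":0,"tz":0,"ax":0,"ay":0,"az":0},
    {"claw":0,"tx":0,"ty":0,"tz":0,"ax":0,"ay":0,"az":0},
    {"claw":0,"tx":0,"ty":0,"tz":0,"ax":0,"ay":0,"az":0},
    {"claw":0,"tx":0,"ty":0,"tz":0,"ax":0,"ay":0,"az":0},
  ],
)

```text
clock: 5.7
tcp_pos: [0.4973, -0.1067, 0.0297]
orientation: [-1.483, -0.595, 0.601]
force: [-0.0, -0.1, -0.2]
opening: 0.0835
```

Run:
```python
from h import *
goto([.5003,-.1083,.0],43.5)
```

```text
t 5.7 tcp [ 0.4973 -0.1067  0.0297] yaw 43.85 open 0.0835 F [-0.  -0.1 -0.2] q [-0.36  0.45 -0.52  0.6  -0.    0.45]
shift u [ 0.0021  0.0594 -0.0067] turn u [-0.006  0.008 -0.003]
```

>>> drive_tool(
  targets=[
    {"claw":0,"tx":0.002,"ty":0.03,"tz":-0.006,"ax":0,"ay":0.008,"az":0},
    {"claw":0,"tx":0,"ty":0.02,"tz":0,"ax":0,"ay":0,"az":0},
    {"claw":0,"tx":0,"ty":0.014,"tz":0,"ax":0,"ay":0.0,"az":0},
    {"claw":0,"tx":0,"ty":0,"tz":0,"ax":0,"ay":0,"az":0},
  ],
)

```text
clock: 6.03
tcp_pos: [0.4997, -0.1079, -0.0043]
orientation: [-1.484, -0.59, 0.596]
force: [-0.7, 0.2, 0.4]
opening: 0.0851
```

Run:
```python
from h import *
goto([.5003,-.1083,.0],43.5)
```

```text
t 6.03 tcp [ 0.4997 -0.1079 -0.0043] yaw 43.5 open 0.0851 F [-0.7  0.2  0.4] q [-0.36  0.51 -0.54  0.53 -0.    0.45]
shift u [ 0.0002 -0.0085 -0.0014] turn u [-0.006 -0.    -0.003]
```

>>> drive_tool(
  force=40,
  targets=[
    {"claw":0,"tx":0,"ty":-0.013,"tz":0,"ax":0,"ay":0,"az":0},
    {"claw":80,"tx":0,"ty":0,"tz":0,"ax":0,"ay":0,"az":0},
    {"claw":120,"tx":0,"ty":0,"tz":0,"ax":0,"ay":0.0,"az":0},
    {"claw":140,"tx":0,"ty":0,"tz":0,"ax":0,"ay":0,"az":0},
    {"claw":160,"tx":0,"ty":0,"tz":0,"ax":0,"ay":0,"az":0},
    {"claw":200,"tx":0,"ty":0,"tz":0,"ax":0,"ay":0,"az":0},
    {"claw":255,"tx":0,"ty":0,"tz":0,"ax":0,"ay":0,"az":0},
    {"claw":255,"tx":0,"ty":0,"tz":0,"ax":0,"ay":0,"az":0},
  ],
)

```text
clock: 6.7
tcp_pos: [0.5002, -0.108, 0.0041]
orientation: [-1.485, -0.591, 0.596]
force: [-0.5, 1.3, -0.4]
opening: 0.0006
```

It shut again at z = 0.004. I need a full look.

Run:
```python
from h import *
np.set_printoptions(suppress=True,precision=4)
goto([.5003,-.1083,.0],43.5)
w=cam("wrist"); np.savez("w6.npz",**w); c=cam("side"); d=cam("scene")
cv2.imwrite("pics/w6.png",np.hstack([cv2.resize(w["img"][140:410,140:420],(400,386),interpolation=2),np.vstack([cv2.resize(c["img"][230:300,250:350],(400,280),interpolation=2),cv2.resize(d["img"][190:260,300:400],(400,280),interpolation=2)])[:386*2] ]) if 0 else np.hstack([cv2.resize(w["img"][140:420,140:420],(560,560),interpolation=2),np.vstack([cv2.resize(c["img"][220:310,260:340],(240,280),interpolation=2),cv2.resize(d["img"][180:270,300:380],(240,280),interpolation=2)])]))
```

```text
t 6.7 tcp [ 0.5002 -0.108   0.0041] yaw 43.52 open 0.0006 F [-0.5  1.3 -0.4] q [-0.36  0.49 -0.54  0.55 -0.    0.45]
shift u [-0.0003  0.0083 -0.0007] turn u [-0.005  0.    -0.002]
```

View pics/w6.png

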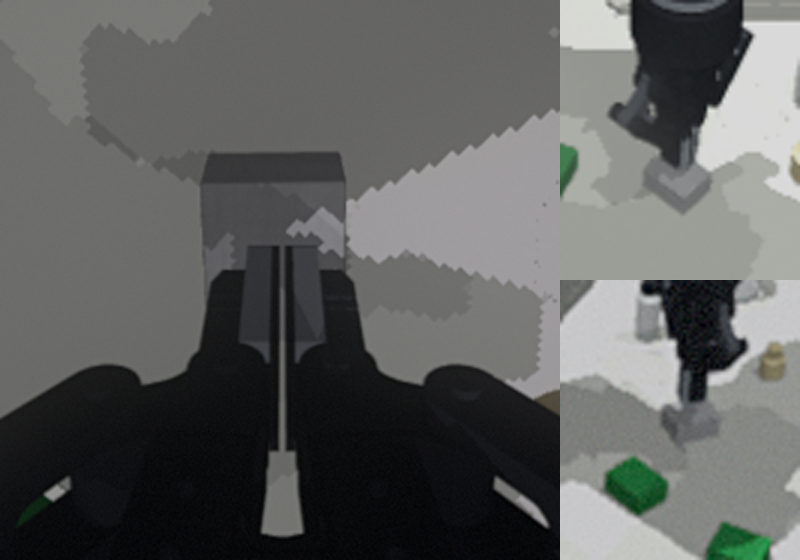

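The picture shows the fingertips just above the block's top although TCP z reads 0.004. From the wrist calibration, the visible tips lie about 25 mm (shut) to 37 mm (open) behind the stated TCP. The TCP must therefore go about 20 mm lower than planned, so I'll open and descend while watching the force.

>>> drive_tool(
  targets=[
    {"claw":0,"tx":0,"ty":0,"tz":0,"ax":0,"ay":0,"az":0},
    {"claw":0,"tx":0,"ty":0,"tz":0,"ax":0,"ay":0,"az":0},
    {"claw":0,"tx":0,"ty":0,"tz":0,"ax":0,"ay":0.0,"az":0},
    {"claw":0,"tx":0,"ty":0,"tz":0,"ax":0,"ay":0,"az":0},
    {"claw":0,"tx":0,"ty":0,"tz":0,"ax":0,"ay":0,"az":0},
    {"claw":0,"tx":0,"ty":0,"tz":0,"ax":0,"ay":0,"az":0},
    {"claw":0,"tx":0,"ty":0.02,"tz":0,"ax":0,"ay":0,"az":0},
    {"claw":0,"tx":0,"ty":0.02,"tz":0,"ax":0,"ay":0,"az":0},
    {"claw":0,"tx":0,"ty":0,"tz":0,"ax":0,"ay":0,"az":0},
  ],
)

```text
clock: 7.6
tcp_pos: [0.5003, -0.108, -0.0176]
orientation: [-1.486, -0.592, 0.596]
force: [-0.5, -0.1, -0.1]
opening: 0.0855
```

Run:
```python
from h import *
goto([.5003,-.1083,-.018],43.5)
```

```text
t 7.6 tcp [ 0.5003 -0.108  -0.0176] yaw 43.52 open 0.0855 F [-0.5 -0.1 -0.1] q [-0.36  0.53 -0.55  0.49 -0.    0.45]
shift u [-0.0004  0.0008 -0.0004] turn u [-0.004  0.    -0.002]
```

No contact at z = -0.018, which fits that offset. Closing.

>>> drive_tool(
  force=40,
  targets=[
    {"claw":80,"tx":0,"ty":0,"tz":0,"ax":0,"ay":0,"az":0},
    {"claw":120,"tx":0,"ty":0,"tz":0,"ax":0,"ay":0.0,"az":0},
    {"claw":140,"tx":0,"ty":0,"tz":0,"ax":0,"ay":0,"az":0},
    {"claw":160,"tx":0,"ty":0,"tz":0,"ax":0,"ay":0,"az":0},
    {"claw":255,"tx":0,"ty":0,"tz":0,"ax":0,"ay":0,"az":0},
    {"claw":255,"tx":0,"ty":0,"tz":0,"ax":0,"ay":0,"az":0},
  ],
)

```text
clock: 8.1
tcp_pos: [0.4992, -0.1076, -0.0189]
orientation: [-1.484, -0.59, 0.597]
force: [0.1, 0.3, -2.1]
opening: 0.031
```

Gripped: the opening is 31 mm. I'll lift and carry it high over the analyser.

>>> drive_tool(
  targets=[
    {"claw":255,"tx":0,"ty":-0.03,"tz":0,"ax":0,"ay":0,"az":0},
    {"claw":255,"tx":0,"ty":-0.07,"tz":0,"ax":0,"ay":0.0,"az":0},
    {"claw":255,"tx":0,"ty":-0.07,"tz":0,"ax":0,"ay":0,"az":0},
    {"claw":255,"tx":0,"ty":-0.07,"tz":0,"ax":0,"ay":0,"az":0},
    {"claw":255,"tx":0,"ty":-0.07,"tz":0,"ax":0,"ay":0,"az":0},
    {"claw":255,"tx":0,"ty":-0.07,"tz":0,"ax":0,"ay":0,"az":0},
    {"claw":255,"tx":0,"ty":-0.07,"tz":0,"ax":0,"ay":0,"az":0},
    {"claw":255,"tx":0,"ty":-0.07,"tz":0,"ax":0,"ay":0,"az":0},
    {"claw":255,"tx":0,"ty":-0.07,"tz":0,"ax":0,"ay":0,"az":0},
    {"claw":255,"tx":0,"ty":0,"tz":0,"ax":0,"ay":0,"az":0},
  ],
)

```text
clock: 8.93
tcp_pos: [0.4965, -0.1066, 0.2875]
orientation: [-1.477, -0.584, 0.602]
force: [0.8, 0.1, -1.4]
opening: 0.0307
```

Run:
```python
from h import *
goto([.5123,.3507,.29],34.55)
```

```text
t 8.93 tcp [ 0.4965 -0.1066  0.2875] yaw 43.52 open 0.0307 F [ 0.8  0.1 -1.4] q [-0.36  0.22 -0.13  1.24  0.    0.45]
shift u [ 6.526e-01 -2.000e-04  6.415e-01] turn u [-0.017  0.199 -0.01 ]
```

>>> drive_tool(
  targets=[
    {"claw":255,"tx":0.03,"ty":0,"tz":0.03,"ax":-0.017,"ay":0,"az":-0.01},
    {"claw":255,"tx":0.055,"ty":0,"tz":0.054,"ax":0,"ay":0,"az":0},
    {"claw":255,"tx":0.055,"ty":0,"tz":0.054,"ax":0,"ay":0,"az":0},
    {"claw":255,"tx":0.055,"ty":0,"tz":0.054,"ax":0,"ay":0,"az":0},
    {"claw":255,"tx":0.055,"ty":0,"tz":0.054,"ax":0,"ay":0,"az":0},
    {"claw":255,"tx":0.055,"ty":0,"tz":0.054,"ax":0,"ay":0,"az":0},
    {"claw":255,"tx":0.055,"ty":0,"tz":0.054,"ax":0,"ay":0,"az":0},
    {"claw":255,"tx":0.055,"ty":0,"tz":0.054,"ax":0,"ay":0,"az":0},
    {"claw":255,"tx":0.055,"ty":0,"tz":0.054,"ax":0,"ay":0,"az":0},
    {"claw":255,"tx":0.055,"ty":0,"tz":0.054,"ax":0,"ay":0,"az":0},
    {"claw":255,"tx":0.055,"ty":0,"tz":0.054,"ax":0,"ay":0,"az":0},
    {"claw":255,"tx":0.055,"ty":0,"tz":0.054,"ax":0,"ay":0,"az":0},
    {"claw":255,"tx":0.02,"ty":0,"tz":0.02,"ax":0,"ay":0.1,"az":0},
    {"claw":255,"tx":0,"ty":0,"tz":0,"ax":0,"ay":0.1,"az":0},
    {"claw":255,"tx":0,"ty":0,"tz":0,"ax":0,"ay":0,"az":0},
  ],
)

```text
clock: 10.18
tcp_pos: [0.5124, 0.3728, 0.2803]
orientation: [-1.525, -0.463, 0.463]
force: [-0.5, -0.7, -0.8]
opening: 0.031
```

Run:
```python
from h import *
goto([.5123,.3507,.12],34.55)
```

```text
t 10.18 tcp [0.5124 0.3728 0.2803] yaw 33.86 open 0.031 F [-0.5 -0.7 -0.8] q [ 0.51  0.46  0.19  1.31 -0.    1.49]
shift u [-0.0244  0.3207 -0.0352] turn u [ 0.005 -0.015 -0.002]
```

>>> drive_tool(
  targets=[
    {"claw":255,"tx":-0.026,"ty":0.04,"tz":-0.036,"ax":0,"ay":-0.015,"az":0},
    {"claw":255,"tx":0,"ty":0.07,"tz":0,"ax":0,"ay":0,"az":0},
    {"claw":255,"tx":0,"ty":0.07,"tz":0,"ax":0,"ay":0,"az":0},
    {"claw":255,"tx":0,"ty":0.07,"tz":0,"ax":0,"ay":0,"az":0},
    {"claw":255,"tx":0,"ty":0.07,"tz":0,"ax":0,"ay":0,"az":0},
    {"claw":255,"tx":0,"ty":0.04,"tz":0,"ax":0,"ay":0,"az":0},
    {"claw":255,"tx":0,"ty":0,"tz":0,"ax":0,"ay":0,"az":0},
    {"claw":255,"tx":0,"ty":0,"tz":0,"ax":0,"ay":0,"az":0},
  ],
)

```text
clock: 10.85
tcp_pos: [0.5112, 0.3454, 0.0927]
orientation: [-1.522, -0.484, 0.482]
force: [0.8, 0.8, -0.5]
opening: 0.0306
```

Run:
```python
from h import *
goto([.5123,.3507,.03],34.55)
```

```text
t 10.85 tcp [0.5112 0.3454 0.0927] yaw 35.31 open 0.0306 F [ 0.8  0.8 -0.5] q [ 0.48  0.54 -0.16  0.87 -0.01  1.43]
shift u [0.008  0.1253 0.008 ] turn u [ 0.007  0.017 -0.001]
```

>>> drive_tool(
  targets=[
    {"claw":255,"tx":0.008,"ty":0.04,"tz":0.008,"ax":0.007,"ay":0.017,"az":0},
    {"claw":255,"tx":0,"ty":0.05,"tz":0,"ax":0,"ay":0,"az":0},
    {"claw":255,"tx":0,"ty":0.05,"tz":0,"ax":0,"ay":0,"az":0},
    {"claw":255,"tx":0,"ty":0,"tz":0,"ax":0,"ay":0,"az":0},
    {"claw":255,"tx":0,"ty":0,"tz":0,"ax":0,"ay":0,"az":0},
  ],
)

```text
clock: 11.27
tcp_pos: [0.5187, 0.3525, 0.0302]
orientation: [-1.516, -0.482, 0.464]
force: [0.2, 1.1, -0.6]
opening: 0.0309
```

Run:
```python
from h import *
goto([.5123,.3507,-.008],34.55)
```

```text
t 11.27 tcp [0.5187 0.3525 0.0302] yaw 34.63 open 0.0309 F [ 0.2  1.1 -0.6] q [ 0.48  0.62 -0.21  0.73  0.    1.45]
shift u [-0.0135  0.0763  0.0044] turn u [0.002 0.002 0.015]
```

>>> drive_tool(
  targets=[
    {"claw":255,"tx":-0.013,"ty":0,"tz":0.004,"ax":0,"ay":0,"az":0.015},
    {"claw":255,"tx":0,"ty":0.03,"tz":0,"ax":0,"ay":0,"az":0},
    {"claw":255,"tx":0,"ty":0.025,"tz":0,"ax":0,"ay":0,"az":0},
    {"claw":255,"tx":0,"ty":0,"tz":0,"ax":0,"ay":0,"az":0},
    {"claw":255,"tx":0,"ty":0,"tz":0,"ax":0,"ay":0,"az":0},
  ],
)

```text
clock: 11.68
tcp_pos: [0.5172, 0.3529, 0.0121]
orientation: [-1.518, -0.483, 0.465]
force: [0.7, 0.2, -2.0]
opening: 0.031
```

Run:
```python
from h import *
goto([.5123,.3507,-.008],34.55)
w=cam("wrist"); np.savez("w7.npz",**w); cv2.imwrite("pics/w7.png",w["img"])
```

```text
t 11.68 tcp [0.5172 0.3529 0.0121] yaw 34.68 open 0.031 F [ 0.7  0.2 -2. ] q [ 0.48  0.64 -0.23  0.69 -0.    1.45]
shift u [-0.0109  0.0401  0.0021] turn u [0.004 0.003 0.014]
```

View pics/w7.png

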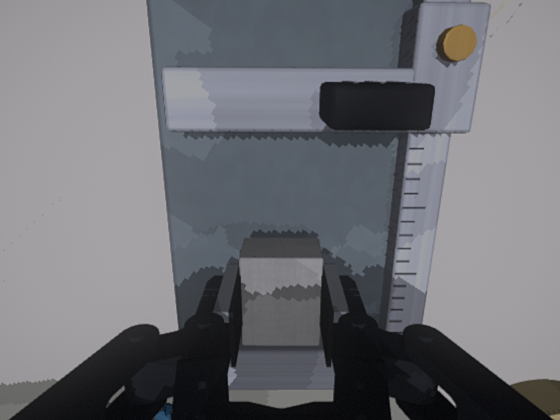

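The view shows the block held square over the base, the movable jaw's face edge at row 131 and parallel to the gripper, the tab at (377,105) and the fixed jaw at about rows 347–388 behind the block. I'll check by rays in the calliper's frame.

Run:
```python
from h import *
np.set_printoptions(suppress=True,precision=4)
w=dict(np.load("w7.npz")); G=np.load("gauge.npz"); c,R=G["c"],G["R"]
q=lambda uv,z:(ray(w,uv,z)[:,:2]-c)@R
print("jaw face L,R",q([[167,131],[405,132]],.032)); print("fixed back .032/.01",q([[235,388]],.032),q([[235,388]],.01))
print("tab top corners",q([[322,83],[431,84],[434,97],[321,97]],.062))
print("tcp",(ctrl.observe()["tcp_pos"][:2]-c)@R)
g=cv2.cvtColor(w["img"],cv2.COLOR_BGR2GRAY); print(g[330:400:2,345],g[330:400:2,250])
for z in (.045,.05,.055): print(z,q([[241,258],[321,258]],z))
```

```text
jaw face L,R [[-0.0535  0.0272]
 [ 0.0382  0.0268]]
fixed back .032/.01 [[-0.0322 -0.098 ]] [[-0.0353 -0.1198]]
tab top corners [[0.0019 0.0453]
 [0.0342 0.045 ]
 [0.0356 0.0413]
 [0.0018 0.0413]]
tcp [-0.0098 -0.036 ]
[20 17 18 16 18 18 20 17 16 16 14 16 14 15 15 14 13 15 16 15 13 14 12 17
 11 15 14 13 14 15  9 12 11 13 15] [ 96  95  96  96  94  95  96  90  52  53  65  80  86  88  88  87  86  85
  88  87  87  85  87  85  91  89  86  85  86  82 101 108 107 108 107]
0.045 [[-0.0255 -0.0205]
 [ 0.0059 -0.0206]]
0.05 [[-0.025  -0.0179]
 [ 0.0053 -0.0181]]
0.055 [[-0.0245 -0.0154]
 [ 0.0046 -0.0155]]
```

The frame holds: fixed jaw back at -98 mm (nominal -99), gap about 102 mm, block at about (-10, -37) mm. Lowering.

>>> drive_tool(
  targets=[
    {"claw":255,"tx":-0.008,"ty":0.025,"tz":0,"ax":0,"ay":0,"az":0.014},
    {"claw":255,"tx":0,"ty":0.015,"tz":0,"ax":0,"ay":0,"az":0},
    {"claw":255,"tx":0,"ty":0.005,"tz":0,"ax":0,"ay":0,"az":0},
    {"claw":255,"tx":0,"ty":0,"tz":0,"ax":0,"ay":0,"az":0},
  ],
)

```text
clock: 12.07
tcp_pos: [0.5157, 0.3515, -0.0091]
orientation: [-1.521, -0.478, 0.471]
force: [-1.7, -1.7, 8.6]
opening: 0.0308
```

Run:
```python
from h import *
goto([.5123,.3507,-.009],34.55)
```

```text
t 12.07 tcp [ 0.5157  0.3515 -0.0091] yaw 34.69 open 0.0308 F [-1.7 -1.7  8.6] q [ 0.48  0.67 -0.24  0.66 -0.    1.45]
shift u [-0.0065 -0.0003  0.0026] turn u [0.005 0.003 0.004]
```

Contact force is 8.6 N at the expected height. I'll open part way, then lift.

>>> drive_tool(
  targets=[
    {"claw":115,"tx":0,"ty":0,"tz":0,"ax":0,"ay":0,"az":0},
    {"claw":115,"tx":0,"ty":0,"tz":0,"ax":0,"ay":0,"az":0},
    {"claw":115,"tx":0,"ty":0,"tz":0,"ax":0,"ay":0,"az":0},
    {"claw":115,"tx":0,"ty":0,"tz":0,"ax":0,"ay":0,"az":0},
    {"claw":115,"tx":0,"ty":0,"tz":0,"ax":0,"ay":0,"az":0},
    {"claw":115,"tx":0,"ty":-0.04,"tz":0,"ax":0,"ay":0,"az":0},
    {"claw":115,"tx":0,"ty":-0.06,"tz":0,"ax":0,"ay":0,"az":0},
    {"claw":115,"tx":0,"ty":-0.06,"tz":0,"ax":0,"ay":0,"az":0},
    {"claw":115,"tx":0,"ty":-0.06,"tz":0,"ax":0,"ay":0,"az":0},
    {"claw":115,"tx":0,"ty":0,"tz":0,"ax":0,"ay":0,"az":0},
    {"claw":115,"tx":0,"ty":0,"tz":0,"ax":0,"ay":0,"az":0},
  ],
)

```text
clock: 12.98
tcp_pos: [0.5134, 0.3506, 0.1026]
orientation: [-1.522, -0.473, 0.475]
force: [1.0, -0.7, -0.0]
opening: 0.0468
```

Run:
```python
from h import *
G=np.load("gauge.npz"); c,R=G["c"],G["R"]
t=c+R@[.019,.0395]; print(t); goto([*t,.10],34.55)
w=cam("wrist"); np.savez("w8.npz",**w); cv2.imwrite("pics/w8.png",w["img"])
```

```text
[0.49804462 0.43134371]
t 12.98 tcp [0.5134 0.3506 0.1026] yaw 34.69 open 0.0468 F [ 1.  -0.7 -0. ] q [ 0.48  0.54 -0.14  0.9  -0.    1.45]
shift u [0.0666 0.0045 0.1503] turn u [ 0.004  0.003 -0.003]
```

The block is released. Next I'll go over the tab and turn 90° so the fingers straddle it along the sliding direction.

>>> drive_tool(
  targets=[
    {"claw":115,"tx":0.022,"ty":0,"tz":0.05,"ax":0,"ay":0,"az":0},
    {"claw":115,"tx":0.022,"ty":0,"tz":0.05,"ax":0,"ay":0,"az":0},
    {"claw":115,"tx":0.022,"ty":0,"tz":0.05,"ax":0,"ay":0,"az":0},
    {"claw":115,"tx":0,"ty":0,"tz":0,"ax":0,"ay":-0.15,"az":0},
    {"claw":115,"tx":0,"ty":0,"tz":0,"ax":0,"ay":-0.15,"az":0},
    {"claw":115,"tx":0,"ty":0,"tz":0,"ax":0,"ay":-0.15,"az":0},
    {"claw":115,"tx":0,"ty":0,"tz":0,"ax":0,"ay":-0.15,"az":0},
    {"claw":115,"tx":0,"ty":0,"tz":0,"ax":0,"ay":-0.15,"az":0},
    {"claw":115,"tx":0,"ty":0,"tz":0,"ax":0,"ay":-0.15,"az":0},
    {"claw":115,"tx":0,"ty":0,"tz":0,"ax":0,"ay":-0.15,"az":0},
    {"claw":115,"tx":0,"ty":0,"tz":0,"ax":0,"ay":-0.15,"az":0},
    {"claw":115,"tx":0,"ty":0,"tz":0,"ax":0,"ay":-0.15,"az":0},
    {"claw":115,"tx":0,"ty":0,"tz":0,"ax":0,"ay":-0.15,"az":0},
    {"claw":115,"tx":0,"ty":0,"tz":0,"ax":0,"ay":-0.15,"az":0},
    {"claw":115,"tx":0,"ty":0,"tz":0,"ax":0,"ay":-0.15,"az":0},
    {"claw":115,"tx":0,"ty":0,"tz":0,"ax":0,"ay":-0.15,"az":0},
    {"claw":115,"tx":0,"ty":0,"tz":0,"ax":0,"ay":0,"az":0},
    {"claw":115,"tx":0,"ty":0,"tz":0,"ax":0,"ay":0,"az":0},
  ],
)

```text
clock: 14.53
tcp_pos: [0.4855, 0.4268, 0.0742]
orientation: [-0.819, -1.625, 1.69]
force: [0.2, -0.4, -0.5]
opening: 0.0468
```

Run:
```python
from h import *
np.set_printoptions(suppress=True,precision=4)
goto([.498,.4313,.02],124.55)
w=dict(np.load("w8.npz")); G=np.load("gauge.npz"); c,R=G["c"],G["R"]
# block's top: bright vs. base; contour nearest its expected pixel
hsv=cv2.cvtColor(w["img"],cv2.COLOR_BGR2HSV); f=210/np.tan(np.radians(w["fov_y"]/2))
X=np.r_[c+R@[-.012,-.037],.03]; x=w["R"]@X+w["t"]; u,v=x[:2]/x[2]*f+[w["cx"],w["cy"]]; print("expected px",u,v)
g=cv2.cvtColor(w["img"],cv2.COLOR_BGR2GRAY); u,v=int(u),int(v)
print(g[v,u-50:u+50:3],g[v-50:v+50:3,u])
```

```text
t 14.53 tcp [0.4855 0.4268 0.0742] yaw 126.62 open 0.0468 F [ 0.2 -0.4 -0.5] q [ 0.61  0.64 -0.04  0.93 -0.   -0.03]
shift u [-0.0075  0.1074 -0.0296] turn u [-0.049  0.046 -0.003]
expected px 283.7228492581136 208.74126165042864
[ 86  86  88  87  87  85  85  85  85  85 134 134 136 134 136 136 133 136
 138 138 138 138 138 138 139 100  92  92  92  93  90  91  90  92] [ 92  90  91  83  82  84  61  61 129 138 138 138 139 138 139 139 138 132
 131 131 132 130 129 130 129 130 123  82  48  48  48  50  50  49]
```

The block stayed where it was put. I'll correct the pose and descend over the tab.

>>> drive_tool(
  targets=[
    {"claw":115,"tx":-0.008,"ty":0,"tz":-0.03,"ax":-0.049,"ay":0.046,"az":-0.003},
    {"claw":115,"tx":0,"ty":0.0,"tz":0,"ax":0,"ay":0,"az":0},
    {"claw":115,"tx":0,"ty":0.02,"tz":0,"ax":0,"ay":0,"az":0},
    {"claw":115,"tx":0,"ty":0.0,"tz":0,"ax":0,"ay":0,"az":0},
  ],
)

```text
clock: 14.87
tcp_pos: [0.4981, 0.4315, 0.0601]
orientation: [-0.865, -1.628, 1.635]
force: [-0.9, -0.4, -0.7]
opening: 0.047
```

Run:
```python
from h import *
goto([.498,.4313,.02],124.55)
```

```text
t 14.87 tcp [0.4981 0.4315 0.0601] yaw 124.07 open 0.047 F [-0.9 -0.4 -0.7] q [ 0.6   0.65 -0.06  0.86 -0.    0.01]
shift u [-0.0002  0.0802 -0.    ] turn u [-0.006 -0.011 -0.   ]
```

>>> drive_tool(
  force=20,
  targets=[
    {"claw":115,"tx":0,"ty":0.035,"tz":0,"ax":-0.006,"ay":-0.011,"az":0},
    {"claw":115,"tx":0,"ty":0.025,"tz":0,"ax":0,"ay":0,"az":0},
    {"claw":115,"tx":0,"ty":0.01,"tz":0,"ax":0,"ay":0,"az":0},
    {"claw":115,"tx":0,"ty":0.0,"tz":0,"ax":0,"ay":0,"az":0},
  ],
)

```text
clock: 15.2
tcp_pos: [0.4962, 0.4307, 0.0221]
orientation: [-0.859, -1.634, 1.64]
force: [0.1, 0.6, -0.2]
opening: 0.0471
```

Run:
```python
from h import *
goto([.498,.4313,.018],124.55)
```

```text
t 15.2 tcp [0.4962 0.4307 0.0221] yaw 124.51 open 0.0471 F [ 0.1  0.6 -0.2] q [ 0.6   0.68 -0.1   0.79 -0.    0.  ]
shift u [-0.0011  0.0082 -0.0037] turn u [-0.005 -0.001 -0.   ]
```

>>> drive_tool(
  force=20,
  targets=[
    {"claw":150,"tx":0,"ty":0,"tz":0,"ax":0,"ay":0,"az":0},
    {"claw":180,"tx":0,"ty":0,"tz":0,"ax":0,"ay":0,"az":0},
    {"claw":200,"tx":0,"ty":0,"tz":0,"ax":0,"ay":0,"az":0},
    {"claw":220,"tx":0,"ty":0,"tz":0,"ax":0,"ay":0,"az":0},
    {"claw":240,"tx":0,"ty":0,"tz":0,"ax":0,"ay":0,"az":0},
    {"claw":240,"tx":0,"ty":0,"tz":0,"ax":0,"ay":0,"az":0},
    {"claw":240,"tx":0,"ty":0,"tz":0,"ax":0,"ay":0,"az":0},
  ],
)

```text
clock: 15.78
tcp_pos: [0.496, 0.4305, 0.0224]
orientation: [-0.86, -1.632, 1.641]
force: [-0.2, -0.5, -2.6]
opening: 0.013
```

Run:
```python
from h import *
G=np.load("gauge.npz"); c,R=G["c"],G["R"]; s=ctrl.observe()
print("tcp gauge",(s["tcp_pos"][:2]-c)@R,"F gauge",s["force"][:2]@R)
goto([*(c+R@[.019,-.010]),.0221],124.55)
```

```text
tcp gauge [0.01683793 0.03999741] F gauge [-0.48589142 -0.32218262]
t 15.78 tcp [0.496  0.4305 0.0224] yaw 124.45 open 0.013 F [-0.2 -0.5 -2.6] q [ 0.6   0.68 -0.1   0.79 -0.    0.  ]
shift u [-0.1     0.0006 -0.0045] turn u [-0.007 -0.002 -0.   ]
```

The tab is gripped (13 mm). Sliding toward the fixed jaw, a first part.

>>> drive_tool(
  targets=[
    {"claw":240,"tx":-0.015,"ty":0,"tz":0,"ax":0,"ay":0,"az":0},
    {"claw":240,"tx":-0.02,"ty":0,"tz":0,"ax":0,"ay":0,"az":0},
    {"claw":240,"tx":-0.02,"ty":0,"tz":0,"ax":0,"ay":0,"az":0},
    {"claw":240,"tx":-0.02,"ty":0,"tz":0,"ax":0,"ay":0,"az":0},
    {"claw":240,"tx":-0.015,"ty":0,"tz":0,"ax":0,"ay":0,"az":0},
    {"claw":240,"tx":0,"ty":0,"tz":0,"ax":0,"ay":0,"az":0},
  ],
)

```text
clock: 16.28
tcp_pos: [0.5225, 0.3917, 0.0224]
orientation: [-0.854, -1.633, 1.638]
force: [-1.5, 2.0, -3.7]
opening: 0.0136
```

```bash
cat > f.py <<'E'
from h import *
G=np.load("gauge.npz"); c,R=G["c"],G["R"]; s=ctrl.observe()
print("tcp gauge",(s["tcp_pos"][:2]-c)@R,"F gauge",s["force"][:2]@R)
goto([*(c+R@[.017,-.023]),.0221],124.55)
E
python3 f.py
```

```text
tcp gauge [ 0.01661583 -0.00700838] F gauge [-0.15656489  2.48302563]
t 16.28 tcp [0.5225 0.3917 0.0224] yaw 124.5 open 0.0136 F [-1.5  2.  -3.7] q [ 0.53  0.68 -0.12  0.78  0.   -0.07]
shift u [-0.032   0.0004 -0.0008] turn u [-0.007 -0.001  0.006]
```

>>> drive_tool(
  targets=[
    {"claw":240,"tx":-0.01,"ty":0,"tz":0,"ax":0,"ay":0,"az":0},
    {"claw":240,"tx":-0.01,"ty":0,"tz":0,"ax":0,"ay":0,"az":0},
    {"claw":240,"tx":-0.006,"ty":0,"tz":0,"ax":0,"ay":0,"az":0},
    {"claw":240,"tx":0,"ty":0,"tz":0,"ax":0,"ay":0,"az":0},
  ],
)

```text
clock: 16.62
tcp_pos: [0.5309, 0.3794, 0.0224]
orientation: [-0.854, -1.633, 1.636]
force: [-1.0, 1.8, -2.4]
opening: 0.0134
```

```bash
python3 f.py
```

```text
tcp gauge [ 0.01658186 -0.02186684] F gauge [0.19371634 2.04282819]
t 16.62 tcp [0.5309 0.3794 0.0224] yaw 124.46 open 0.0134 F [-1.   1.8 -2.4] q [ 0.5   0.68 -0.12  0.78  0.01 -0.1 ]
shift u [-0.0023  0.0006 -0.0008] turn u [-0.007 -0.002  0.008]
```

Now 2 mm steps until the force rises.

>>> drive_tool(
  targets=[
    {"claw":240,"tx":-0.005,"ty":0,"tz":0,"ax":0,"ay":0,"az":0},
    {"claw":240,"tx":-0.003,"ty":0,"tz":0,"ax":0,"ay":0,"az":0},
  ],
)

```text
clock: 16.78
tcp_pos: [0.5324, 0.3771, 0.0224]
orientation: [-0.85, -1.634, 1.635]
force: [-4.0, 7.2, -2.5]
opening: 0.0133
```

```bash
python3 f.py
```

```text
tcp gauge [ 0.01654805 -0.02469033] F gauge [0.78856048 8.24919975]
t 16.78 tcp [0.5324 0.3771 0.0224] yaw 124.52 open 0.0133 F [-4.   7.2 -2.5] q [ 0.5   0.68 -0.12  0.78  0.01 -0.1 ]
shift u [ 0.0034  0.0006 -0.0009] turn u [-0.006 -0.001  0.011]
```

The force jumped to 8 N at the expected position, so the jaws are shut on the block. I'll relax, release and lift away.

>>> drive_tool(
  targets=[
    {"claw":240,"tx":0,"ty":0,"tz":0,"ax":0,"ay":0,"az":0},
    {"claw":160,"tx":0,"ty":0,"tz":0,"ax":0,"ay":0,"az":0},
    {"claw":140,"tx":0,"ty":0,"tz":0,"ax":0,"ay":0,"az":0},
    {"claw":140,"tx":0,"ty":0,"tz":0,"ax":0,"ay":0,"az":0},
    {"claw":140,"tx":0,"ty":0,"tz":0,"ax":0,"ay":0,"az":0},
    {"claw":140,"tx":0,"ty":-0.03,"tz":0,"ax":0,"ay":0,"az":0},
    {"claw":140,"tx":0,"ty":-0.06,"tz":0,"ax":0,"ay":0,"az":0},
    {"claw":140,"tx":0,"ty":-0.07,"tz":0,"ax":0,"ay":0,"az":0},
    {"claw":140,"tx":0,"ty":-0.07,"tz":0,"ax":0,"ay":0,"az":0},
    {"claw":140,"tx":0,"ty":-0.07,"tz":0,"ax":0,"ay":0,"az":0},
    {"claw":140,"tx":0,"ty":0,"tz":0,"ax":0,"ay":0,"az":0},
  ],
)

```text
clock: 17.7
tcp_pos: [0.5347, 0.3727, 0.1779]
orientation: [-0.858, -1.628, 1.643]
force: [0.6, 0.5, -0.0]
opening: 0.0386
```

Run:
```python
from h import *
goto([.5,.4,.2],124.55)
w=cam("wrist"); np.savez("w9.npz",**w); cv2.imwrite("pics/w9.png",w["img"])
```

```text
t 17.7 tcp [0.5347 0.3727 0.1779] yaw 124.47 open 0.0386 F [ 0.6  0.5 -0. ] q [ 0.5   0.54  0.07  1.11 -0.   -0.11]
shift u [ 0.0842 -0.044   0.0268] turn u [-0.011 -0.002 -0.001]
```

View pics/w9.png

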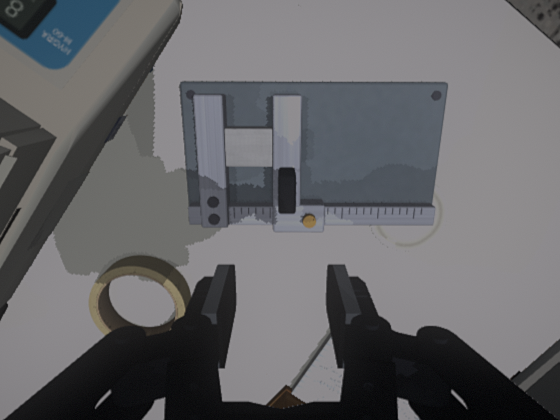

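The final view shows the block (225–273, 128–166) square between both jaws with no visible gap. I'll check numbers and that the calliper has not moved.

Run:
```python
from h import *
np.set_printoptions(suppress=True,precision=4)
w=dict(np.load("w9.npz")); G=np.load("gauge.npz"); c,R=G["c"],G["R"]
q=lambda uv,z:(ray(w,uv,z)[:,:2]-c)@R
print("base corners",q([[181,82],[447,83]],.01),"faces",q([[225,110],[273,110]],.032)); print("block",q([[225,128],[273,128],[273,167],[225,167]],.03))
print(ctrl.observe()["qd"].round(3))
```

```text
base corners [[-0.0641 -0.1138]
 [-0.0628  0.1111]] faces [[-0.0426 -0.0746]
 [-0.0425 -0.0358]]
block [[-0.028  -0.0756]
 [-0.0279 -0.036 ]
 [ 0.0048 -0.0363]
 [ 0.0047 -0.0771]]
[-0.001  0.048 -0.081 -0.05   0.003 -0.001]
```

```bash
python3 -c "
from station import ctrl; print(ctrl.sign_off())"
```

```text
the job is handed in; nothing more can be done
None
```

The larger block is lying flat in the calliper, released, with both jaws shut on its 40 mm sides. I handed the job in at about 18 s of robot time; no verdict is reported at hand-in.

**What I did:** I gripped the block across its 32 mm sides and carried it over the analyser. I set it on the base and let go, then gripped the black tab and slid the jaw in until the force along the slide rose from about 2 N to 8 N. Then I let go and lifted clear.

**Last checks (final wrist picture, calliper frame):**

| Check | Measured |
|---|---|
| Gap between jaw faces | about 39–40 mm |
| Block centre | about x = -12 mm, y = -56 mm, square to the jaws within about 1–2° |
| Calliper movement | about 1–4 mm at the corners I measured, within measuring error |

I did not re-measure the smaller block at the end. No move went near it, and it had not visibly moved in the last picture I had of it, taken before I gripped the larger block.

**What disagreed:** The first two grasp attempts closed above the block without moving it. The visible fingertips sit about 25 mm behind the stated tool point, so I worked about 20 mm lower after that. Contact at lift, placing and the tab all agreed with that offset.

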